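Feed one bottle cap and nudge it onto the green mark

ROBOT

A 6-joint arm with a two-finger parallel gripper is mounted at the origin on a cart in front of the work surface, level with it; the furniture and walls round the work are solid. World frame = base frame: x ahead of the robot, y to its left, z up, the work surface at z = 0. Lengths are in m, angles in degrees, forces in N, time in s.
With the tool pointing down it reaches from about 0.325 to 0.775 m from the base axis. Payload 5.5 kg.
Tool frame: the origin (TCP) lies on the centre line of the jaws, within the pads' length; the fingertips stand 19 mm ahead of it and the grasp point (between the pads) is the TCP; z points along the fingers, y is the line along which they close (so a half turn about z gives the same grasp; the last joint's range is limited). The gripper opens to 88 mm and grips with 3 to 60 N. Pads are 20 mm wide; open, the fingers measure 115 mm over their backs; the gripper's body (75 mm by 178 mm) begins 61 mm behind the grasp point.
Start: joints at [-79.223, 5.22, 70.514, -0, 104.267, -3.249], TCP at [0.145, -0.582, 0.242] pointing down, gripper open.
Joint ranges: [-164.24, 164.24], [-49.07, 125.15], [9.68, 141.18], [-86.29, 266.29], [3.28, 154.24], [-151.56, 151.56]. Speed limits (degrees/s): [147.25, 147.25, 172.46, 180, 180, 180].

INTERFACE

Orientations are given as a 3x3 rotation matrix whose columns are the frame's x, y, z axes.
In Python, from rig import robot, optics gives the robot as it stands.
- The arm moves only by the shell command python3 -m crank 'ROWS'. ROWS is JSON, a list of rows, each a list of 5 numbers: the shift along the world's x, y, z as a fraction of full scale, then the turn about the world's z as a fraction of full scale, then the closure, from -1 (fully open) to 1 (shut), so that 0 is half open. In form: [[x, y, z, yaw, jaw], ...]. A call has 1 to 20 rows; each row shifts and turns the commanded pose from where the row before left it; what a row does not reach is not made up. Full scale, the value 1, is 0.025 m for a shift and pi rad for a turn. A row lasts 1/10 s, in which the tool goes at most 50 mm and 8.59 degrees, less where a joint would pass 70% of its speed; a pose out of reach is approached as far as the arm can. A call with a number of a shift or a turn outside -1 to 1 is refused whole. A call with a gripper value outside its range is refused whole. The fingers move at their own pace and stop on an object; the grip force is fixed at half the most. Time passes only in rows, so rows that do not move let the fingers close. It gives the time, the measured TCP pose, the force, the opening and the grip force at its end, in the units of the state.
- robot.state(): the state, without advancing time (a new reading comes with each control period).
- optics.capture(name): name is "side" or "top"; returns a dict with "color" (480x640x3 uint8, red, green, blue), "z_map" (480x640 float32, m along the optical axis (not along the pixel's ray), 0 where there is no reading), "K" (3x3 intrinsics, pixels), "R" (3x3) and "t" (3): a world point X has camera coordinates R X + t. Camera axes: x right, y down, z forward; pixel columns grow to the right and rows downward; lengths in m; the calibration is good to about 2 mm. A picture is of the moment at which its call begins.
- robot.job_done(): hands the job in; it is judged then, once.
The state is a dict: "time": time; "joints": joint angles; "joint_vel": joint speeds; "effort": joint torques, N m; "eef_pos": TCP position; "tcp_rot": TCP orientation; "force": force on the tool from outside, world axes, zero at the start; "torque": the same for the moment, N m; "width": opening from 0.0 (shut) to 1.0 (fully open); "grip_force": force on a finger pad.
Only numpy, scipy, OpenCV 4.12 (cv2) and the standard library are available. Lean on these libraries where they do the work, as an engineer would, in place of code of your own. Each camera call takes 0.05 s, during which the arm holds its last target. There are 200 camera calls.

TASK

Press the red plunger of the bottle-cap feeder all the way down once and let it come back up, so that it pushes out a single blue cap. Then, with the fingertips and without picking it up, push that cap along the bench until it stands wholly on the round green mark. The other cap stays in the feeder, and the things standing around are left where they are.

Things in the scene. Friction and masses are not known exactly. Their poses are not given: they have to be found in the camera images.
- cap_feeder: White cap feeder fixed to the bench, 159 x 70 mm (100 over its flanges), 66 mm high without plunger. Origin on the bench under the two caps in its clear magazine (x -32 to +32 mm, 69 wide), one on the other. Its -x axis points out of the mouth (54 mm wide, 33 high), roughly towards the robot; the white housing lies at x +32 to +127 mm.
- landing (a point): Point on the bench 88 mm in front of the feeder's origin along its -x axis, where the centre of a fed cap comes to stand when the plunger is pressed slowly (30 mm/s); pressed fast, the cap slides some centimetres further.
- plunger_top (a point): Centre of the top of the red mushroom plunger (38 mm across, top 113 mm above the bench when up), 55 mm behind the feeder's origin along its +x axis. It moves straight down.
- plunger (a joint): Travel of the plunger in m: 0 up, 0.022 fully down (stop). The spring takes 3 N to start, 8 N at the bottom, some more if fast, and brings it back up. It drives a steel ejector out of the mouth at about 4.5 times its speed (98 mm); as it returns, the ejector goes back and the upper cap drops down in the magazine. A second full press would feed that cap too.
- cap_lower: Lower of the two blue screw caps, the one that is fed: 50 mm across, 30 mm high, open side up, about 22 g, loose, slides easily (friction about 0.3). Origin at the centre of its underside, z up.
- cap_upper: Upper blue screw cap, the same size, at first standing on the lower one in the magazine. Origin at the centre of its underside.
- green_mark: Round green mark on the bench, 110 mm across, flat (0.6 mm, no obstacle to sliding). Origin at its centre. It lies to the left or to the right in front of the feeder.
- yellow_mark: Round yellow mark of the same size on the other side; not wanted here. Origin at its centre.
- vial_red: Bystander: glass vial with a white cap and a red band, 27 mm across, 72 mm high, standing. Origin at the centre of its underside.
- vial_black: Bystander: glass vial with a black cap, 22 mm across, 58 mm high, standing. Origin at the centre of its underside.
- tape: Bystander: yellow tape roll lying flat, 59 mm across, 19 mm high. Origin at the centre of its underside.
- beaker: Bystander: empty clear beaker, 58 mm across, 70 mm high. Origin at the centre of its underside.

How it is judged (in metres and radians):
On the way, in this order (a step that is already met when the one before it is completed fails the run):
1. the plunger is pressed fully down and the lower cap is out of the mouth (value of joint plunger above 0.018 m and x of cap_lower in the frame of cap_feeder below -0.07 m), for 0.05 s.
2. the plunger is back up and the upper cap has dropped down in the magazine (value of joint plunger below 0.003 m and x of cap_upper in the frame of cap_feeder between -0.014 and 0.014 m and height (world z) of cap_upper below 0.006 m and angle between cap_upper's own z axis and vertical below 0.15 rad), for 0.1 s.
3. the fed cap stands on the green mark (horizontal distance between cap_lower and green_mark below 0.03 m and linear speed of cap_lower below 0.02 m/s), for 0.2 s.
At the end, for the whole second after the job is handed in: The fed cap stands at rest flat on the bench, wholly on the green mark (centre within 30 mm of the mark's centre); the plunger is up (within 3 mm); the other cap stands down in the magazine (within 14 mm of its middle) (all of step 2 and horizontal distance between cap_lower and green_mark below 0.03 m and height (world z) of cap_lower below 0.005 m and angle between cap_lower's own z axis and vertical below 0.1 rad and linear speed of cap_lower below 0.01 m/s); the robot touches nothing.
It fails at once if a cap is lifted (more than 10 mm off the bench, or 12 mm above its place in the stack) (height (world z) of cap_lower above 0.01 m or height (world z) of cap_upper above 0.042 m).
It fails at once if the fed cap is tipped over (angle between cap_lower's own z axis and vertical above 0.6 rad).
It fails at once if the second cap is fed as well (x of cap_upper in the frame of cap_feeder below -0.025 m).
It fails at once if a bystander (vial, tape roll, beaker) is pushed away (more than 15 mm) or knocked over (distance of any of vial_red, vial_black, tape, beaker from where it was at the start of the episode above 0.015 m or angle between any of vial_red, vial_black, tape, beaker's own z axis and vertical above 0.3 rad).
It also fails if it takes over 61 s, if anything falls off the work surface, if the arm or the gripper's body presses on something with over 40 N, if the wrist force passes 120 N, or if a joint passes its speed limit or range.

## Working session

There is one attempt and no reset: what is moved stays moved. The work goes in short steps, Python scripts to look and compute and a shell command to move; the robot and the scene stay as the last step left them, time stands still between calls to the robot, and variables do not carry over. Pictures are saved under pics/ and viewed, at most 10 in all, crops included, and the job is handed in when it is done.

```bash
mkdir -p pics
cat > h.py <<'E'
from rig import robot, optics
import numpy as np, cv2
def cap(n):
    return optics.capture(n)
def save(c,f): cv2.imwrite('pics/'+f,c['color'][:,:,::-1])
def ray(c,u,v,h):
    d=c['R'].T@np.linalg.inv(c['K'])@np.array([u,v,1.]); o=-c['R'].T@c['t']
    return o+d*(h-o[2])/d[2]
def pt(c,u,v):
    z=c['z_map'][int(v),int(u)]; return c['R'].T@(z*np.linalg.inv(c['K'])@np.array([u,v,1.])-c['t'])
def cloud(c):
    v,u=np.mgrid[:480,:640]; z=c['z_map']
    P=np.stack([u,v,np.ones_like(u)],-1)@np.linalg.inv(c['K']).T*z[...,None]
    return (P-c['t'])@c['R']
def blobs(c,lo,hi,amin=60):
    hsv=cv2.cvtColor(c['color'],cv2.COLOR_RGB2HSV); m=cv2.inRange(hsv,np.array(lo),np.array(hi))
    n,l,s,ce=cv2.connectedComponentsWithStats(m)
    return [(s[i,4],ce[i],s[i,:4],l==i) for i in range(1,n) if s[i,4]>amin]
E
python3 - <<'E'
from h import *
t=cap('top');s=cap('side');save(t,'t0.png');save(s,'s0.png')
for n,c in(('top',t),('side',s)):
    print(n,-c['R'].T@c['t'])
    for k,lo,hi in(('green',(40,80,40),(85,255,255)),('yellow',(20,100,80),(35,255,255)),('red',(0,130,80),(8,255,255)),('red2',(170,130,80),(180,255,255)),('blue',(98,110,50),(125,255,255))):
        for b in blobs(c,lo,hi): print(k,b[0],b[1].round(1),b[2],pt(c,*b[1]).round(3),ray(c,*b[1],0).round(3))
print(robot.state()['eef_pos'],robot.state()['tcp_rot'])
E
```

```text
top [ 0.45009859 -0.05403229  1.40398597]
green 1538 [213.1 296.1] [191 274  45  45] [0.434 0.241 0.001] [0.434 0.241 0.   ]
yellow 409 [216.2 193.3] [205 182  24  24] [ 0.708  0.243 -0.005] [0.707 0.242 0.   ]
yellow 1540 [398.4 282.4] [377 261  44  44] [ 0.475 -0.245 -0.001] [ 0.475 -0.245  0.   ]
red 235 [338.4 104.9] [330  84  17  35] [ 0.914 -0.08   0.115] [ 0.955 -0.082  0.   ]
red 183 [324.4 203.1] [317 196  15  15] [ 0.666 -0.048  0.11 ] [ 0.684 -0.048  0.   ]
red 67 [471.1 292.2] [461 288  21   9] [ 0.452 -0.428  0.026] [ 0.452 -0.436  0.   ]
blue 199 [222.5 127.5] [214 119  19  16] [0.823 0.189 0.208] [0.888 0.231 0.   ]
blue 98 [373.6 139.2] [363 131  20  19] [ 0.829 -0.169  0.107] [ 0.861 -0.178  0.   ]
blue 1394 [441.3 160.5] [411 143  63  35] [ 0.797 -0.355  0.029] [ 0.804 -0.361  0.   ]
blue 879 [100.2 199.8] [ 87 164  29  61] [0.676 0.525 0.059] [0.686 0.55  0.   ]
blue 1670 [164.2 207.9] [133 192  62  32] [0.656 0.36  0.063] [0.666 0.379 0.   ]
blue 73 [322.6 224.3] [312 217  18  20] [ 0.624 -0.044  0.026] [ 0.627 -0.043  0.   ]
side [0.07666496 0.79573151 0.56626213
[... 678 characters left out ...]
 0.   ]
blue 254 [119.9 213. ] [109 207  24  16] [0.813 0.199 0.202] [ 1.22  -0.131  0.   ]
blue 111 [287.9 251.4] [278 248  20   9] [ 0.625 -0.055  0.052] [ 0.681 -0.141  0.   ]
blue 85 [295.8 275.3] [292 269   9  13] [ 0.59  -0.027  0.017] [ 0.606 -0.052  0.   ]
blue 320 [ 48.8 378.3] [ 30 364  35  26] [0.75  0.437 0.031] [0.789 0.416 0.   ]
blue 705 [128.1 387.2] [106 367  51  41] [0.617 0.402 0.04 ] [0.659 0.372 0.   ]
blue 2324 [ 31.9 427. ] [  0 372  69  89] [0.659 0.524 0.052] [0.718 0.497 0.   ]
[ 0.14539274 -0.58187807  0.24062442] [[ 9.70182972e-01  2.42373520e-01 -2.77554520e-04]
 [ 2.42373632e-01 -9.70181441e-01  1.73038269e-03]
 [ 1.50120700e-04 -1.74605972e-03 -9.99998464e-01]]
```

View pics/t0.png

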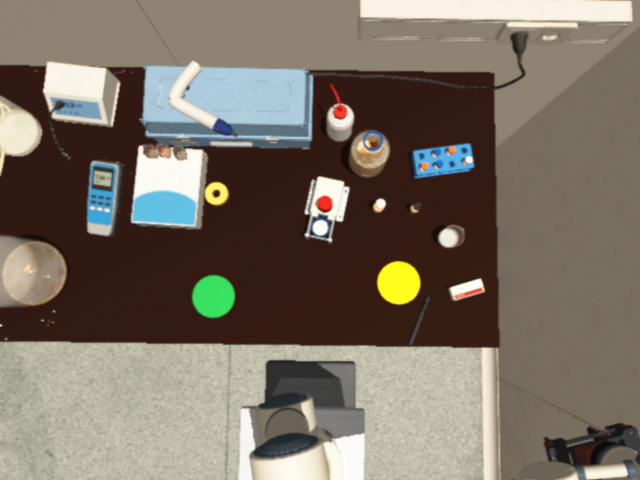

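View pics/s0.png

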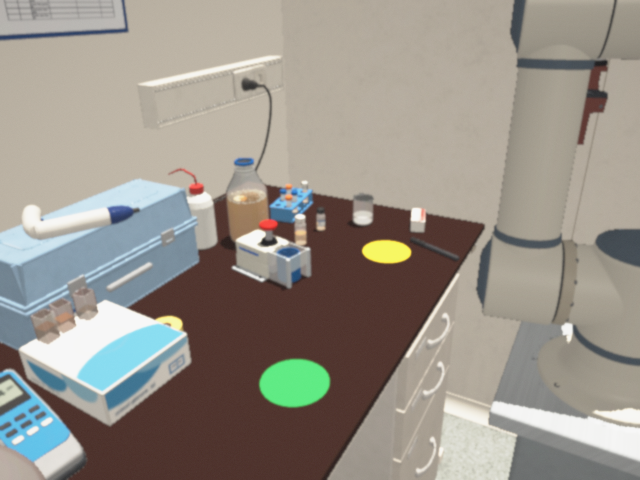

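The top view shows the green mark at (213,296), the yellow mark at (398,282), the plunger at (324,203), and the caps in the magazine at about (320,228). The vials are at (379,205) and (415,208), the tape at (216,193) and the beaker at (451,237). Next I'll measure the feeder's axis.

Run:
```python
from h import *
t=cap('top');s=cap('side')
b=[b for b in blobs(t,(0,130,80),(8,255,255)) if abs(b[1][0]-324)<8][0]; print('plunger top',ray(t,*b[1],.111))
b=[b for b in blobs(s,(0,130,80),(8,255,255)) if abs(b[1][0]-268)<8][0]; print('side',ray(s,*b[1],.107))
P=cloud(t);near=np.hypot(P[...,0]-.64,P[...,1]+.045)<.13
m=near&(P[...,2]>.05)&(P[...,2]<.08)
q=P[m]; print(len(q)); r=cv2.minAreaRect(q[:,:2].astype(np.float32)*1000);print('body rect',r,np.median(q[:,2]))
w=near&(P[...,2]>.002)&(P[...,1]>-.12)
r=cv2.minAreaRect(P[w][:,:2].astype(np.float32)*1000);print('all',r)
# red max height
rm=near&(P[...,2]>.1);print('top z',np.percentile(P[rm][:,2],[10,50,95]),P[rm].mean(0))
b=blobs(t,(98,110,50),(125,255,255),20)
for x in b:
    if abs(x[1][0]-322)<15 and abs(x[1][1]-226)<20: print('cap',x[0],x[1],ray(t,*x[1],.06))
c=t['color'][160:260,270:470]; cv2.imwrite('pics/t1.png',cv2.resize(c[:,:,::-1],None,fx=4,fy=4,interpolation=2))
```

```text
plunger top [ 0.66560995 -0.04803879  0.111     ]
side [ 0.66971619 -0.05181979  0.107     ]
1079
body rect ((660.2103271484375, -48.433101654052734), (69.27774047851562, 158.80276489257812), 78.48312377929688) 0.06478883970688581
all ((639.0888671875, -17.777244567871094), (257.22723388671875, 201.84188842773438), 0.4349066913127899)
top z [0.1082042  0.11193805 0.11655444] [ 0.66728777 -0.04960971  0.11178114]
cap 72 [322.68055556 224.41666667] [ 0.61913671 -0.04403939  0.06      ]
```

View pics/t1.png

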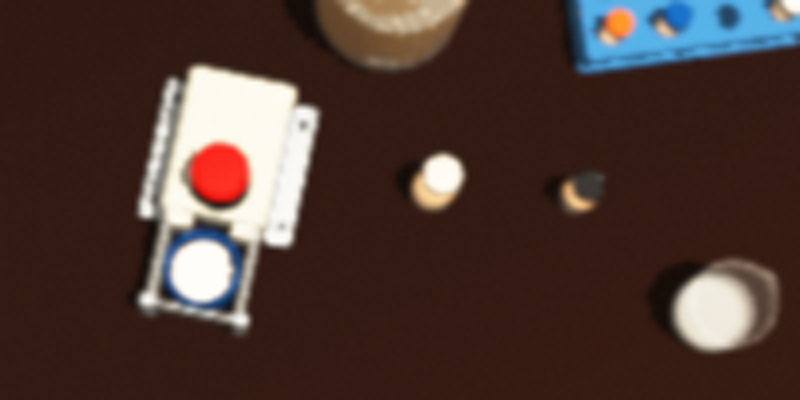

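Both the body size (158.8 × 69.3 mm) and the plunger position match the given dimensions. The feeder's yaw is -11.5° and its origin is (0.614, -0.039), so the plunger is at (0.667, -0.050) and the landing point at (0.527, -0.021).

```bash
python3 -m crank '[[0.9,0.92,0,0,1],[0.9,0.92,0,0,1],[0.9,0.92,0,0,1],[0.9,0.92,0,0,1],[0.9,0.92,0,0,1],[0.9,0.92,0,0,1],[0.9,0.92,0,0,1],[0.9,0.92,0,0,1],[0.9,0.92,0,0,1],[0.9,0.92,0,0,1],[0.9,0.92,0,0,1],[0.9,0.92,0,0,1],[0.9,0.92,0,0,1],[0.9,0.92,0,0,1],[0.9,0.92,0,0,1],[0.9,0.92,0,0,1],[0.9,0.92,0,0,1],[0.9,0.92,0,0,1],[0,0,0,0,1],[0,0,0,0,1]]'
```

```text
time: 2.2
eef_pos: [0.5504, -0.1678, 0.2412]
tcp_rot: [[0.97, 0.244, -0.001], [0.244, -0.97, -0.0], [-0.001, -0.0, -1.0]]
force: [0.2, 0.6, -0.1]
width: 0.008
grip_force: 0.0
```

```bash
python3 -m crank '[[0.78,0.79,0,0,1],[0.78,0.79,0,0,1],[0.78,0.79,0,0,1],[0.78,0.79,0,0,1],[0.78,0.79,0,0,1],[0.78,0.79,0,0,1],[0,0,-0.7,0,1],[0,0,-0.7,0,1],[0,0,-0.7,0,1],[0,0,-0.7,0,1],[0,0,-0.7,0,1],[0,0,-0.5,0,1],[0,0,0,0,1],[0,0,0,0,1],[0,0,0,0,1]]'
python3 - <<'E'
from h import *
t=cap('top');c=t['color'][140:260,250:410]; cv2.imwrite('pics/t2.png',cv2.resize(c[:,:,::-1],None,fx=4,fy=4,interpolation=2))
E
```

```text
time: 3.7
eef_pos: [0.6678, -0.05, 0.1432]
tcp_rot: [[0.97, 0.242, 0.002], [0.242, -0.97, -0.0], [0.002, 0.001, -1.0]]
force: [-0.5, 0.2, -0.1]
width: 0.002
grip_force: 0.0
```

Run:
```python
from h import *
t=cap('side');c=t['color'][160:300,190:370]; cv2.imwrite('pics/s2.png',cv2.resize(c[:,:,::-1],None,fx=4,fy=4,interpolation=2))
```

```text
(no output)
```

View pics/s2.png

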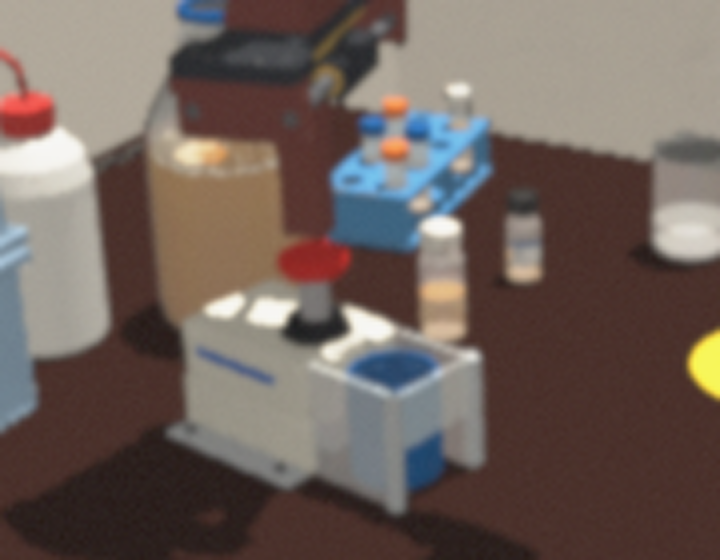

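The side view shows the fingertips just above the red plunger, at about (305,235), with both caps stacked in the magazine. I'll press slowly.

```bash
python3 -m crank '[[0,0,-0.12,0,1],[0,0,-0.12,0,1],[0,0,-0.12,0,1],[0,0,-0.12,0,1],[0,0,-0.12,0,1],[0,0,-0.12,0,1],[0,0,-0.12,0,1],[0,0,-0.12,0,1],[0,0,-0.12,0,1],[0,0,-0.12,0,1]]'
```

```text
time: 4.8
eef_pos: [0.6675, -0.0495, 0.1135]
tcp_rot: [[0.97, 0.242, 0.001], [0.242, -0.97, -0.0], [0.001, 0.0, -1.0]]
force: [-3.7, 0.2, 9.4]
width: 0.008
grip_force: 4.6
```

```bash
python3 -m crank '[[0,0,-0.12,0,1],[0,0,-0.08,0,1],[0,0,-0.04,0,1],[0,0,0,0,1],[0,0,0,0,1]]'
```

```text
time: 5.3
eef_pos: [0.6675, -0.0496, 0.1103]
tcp_rot: [[0.97, 0.242, 0.003], [0.242, -0.97, -0.0], [0.003, 0.001, -1.0]]
force: [-8.8, -0.1, 17.4]
width: 0.006
grip_force: 8.7
```

17 N is well above the 8 N spring force, so the plunger is at its stop. Now I'll release it.

```bash
python3 -m crank '[[0,0,0.12,0,1],[0,0,0.12,0,1],[0,0,0.12,0,1],[0,0,0.12,0,1],[0,0,0.12,0,1],[0,0,0.12,0,1],[0,0,0.12,0,1],[0,0,0.12,0,1],[0,0,0.12,0,1],[0,0,0.2,0,1],[0,0,0.5,0,1],[0,0,0.8,0,1],[0,0,0.8,0,1],[0,0,0,0,1],[0,0,0,0,1]]'
python3 - <<'E'
from h import *
t=cap('top');s=cap('side')
for n,c in(('top',t),('side',s)):
    for b in blobs(c,(98,110,50),(125,255,255),30):
        p=pt(c,*b[1])
        if .4<p[0]<.7 and -.15<p[1]<.15: print(n,b[0],b[1].round(1),b[2],p.round(3),ray(c,b[2][0]+b[2][2]/2-.5,b[2][1]+b[2][3]/2-.5,.03).round(4))
a=t['color'][140:260,250:410]; b=s['color'][200:320,210:370]
cv2.imwrite('pics/c3.png',cv2.resize(np.hstack([a,b])[:,:,::-1],None,fx=2.5,fy=2.5,interpolation=2))
E
```

```text
time: 6.8
eef_pos: [0.6677, -0.0497, 0.1907]
tcp_rot: [[0.97, 0.242, 0.001], [0.242, -0.97, -0.0], [0.001, 0.001, -1.0]]
force: [-0.3, 0.3, -0.2]
width: 0.006
grip_force: 0.0
top 45 [320.4 220. ] [312 217  18   9] [ 0.637 -0.038  0.007] [ 0.6318 -0.038   0.03  ]
side 66 [295.2 275.1] [292 270   8  11] [ 0.595 -0.033  0.013] [ 0.5792 -0.0082  0.03  ]
side 514 [320.3 284.2] [309 273  24  24] [0.517 0.    0.029] [0.5158 0.002  0.03  ]
```

View pics/c3.png

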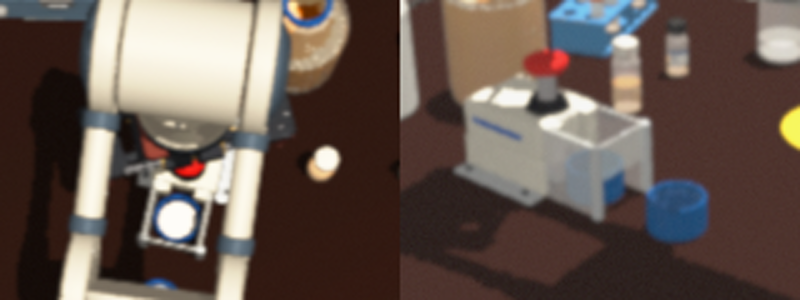

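The caption crop shows one cap in front of the mouth, the other cap down in the magazine, and the plunger up again. I'll move to the far side of the fed cap and turn to push orientation.

```bash
python3 -m crank '[[-0.36,-0.14,0,0.0443,0.23],[-0.36,-0.14,0,0.0443,0.23],[-0.36,-0.14,0,0.0443,0.23],[-0.36,-0.14,0,0.0443,0.23],[-0.36,-0.14,0,0.0443,0.23],[-0.36,-0.14,0,0.0443,0.23],[-0.36,-0.14,0,0.0443,0.23],[-0.36,-0.14,0,0.0443,0.23],[-0.36,-0.14,0,0.0443,0.23],[-0.36,-0.14,0,0.0443,0.23],[-0.36,-0.14,0,0.0443,0.23],[-0.36,-0.14,0,0.0443,0.23],[-0.36,-0.14,0,0,0.23],[0,0,0,0,0.23],[0,0,0,0,0.23]]'
python3 - <<'E'
from h import *
t=cap('top');s=cap('side')
for n,c in(('top',t),('side',s)):
    for b in blobs(c,(98,110,50),(125,255,255),30):
        p=pt(c,*b[1])
        if .4<p[0]<.7 and -.15<p[1]<.15: print(n,b[0],b[1].round(1),b[2],p.round(3),ray(c,b[2][0]+b[2][2]/2-.5,b[2][1]+b[2][3]/2-.5,.015 if n=='side' else .03).round(4))
E
```

```text
time: 8.4
eef_pos: [0.5503, -0.0951, 0.1897]
tcp_rot: [[-0.335, 0.942, -0.0], [0.942, 0.335, 0.0], [0.0, -0.0, -1.0]]
force: [0.4, 0.1, 0.2]
width: 0.383
grip_force: 0.0
side 69 [295.2 275.3] [292 270   8  12] [ 0.594 -0.031  0.014] [ 0.5922 -0.0289  0.015 ]
side 520 [320.1 284.4] [308 273  25  24] [0.516 0.004 0.031] [ 0.529  -0.0198  0.015 ]
```

The cap is at (0.529, -0.020), as expected. I'll line up and lower.

```bash
python3 -m crank '[[0.2,0.08,-0.7,0,0.23],[0,0,-0.7,0,0.23],[0,0,-0.7,0,0.23],[0,0,-0.7,0,0.23],[0,0,-0.7,0,0.23],[0,0,-0.7,0,0.23],[0,0,-0.7,0,0.23],[0,0,-0.6,0,0.23],[0,0,-0.5,0,0.23],[0,0,-0.4,0,0.23],[0,0,-0.3,0,0.23],[0,0,-0.4,0,0.23],[0,0,0,0,0.23],[0,0,0,0,0.23]]'
```

```text
time: 9.9
eef_pos: [0.5558, -0.0932, 0.0192]
tcp_rot: [[-0.337, 0.941, 0.002], [0.941, 0.337, -0.001], [-0.001, 0.001, -1.0]]
force: [-17.8, 3.9, 31.9]
width: 0.384
grip_force: 16.2
```

```bash
python3 -m crank '[[-0.137,0.376,0,0,0.23],[-0.137,0.376,0,0,0.23],[-0.137,0.376,0,0,0.23],[-0.137,0.376,0,0,0.23],[-0.1,0.28,0,0,0.23],[-0.1,0.28,0,0,0.23],[-0.1,0.28,0,0,0.23],[-0.1,0.28,0,0,0.23],[-0.1,0.28,0,0,0.23],[-0.1,0.28,0,0,0.23],[-0.1,0.28,0,0,0.23],[-0.1,0.28,0,0,0.23],[0,0,0,0,0.23]]'
python3 - <<'E'
from h import *
s=cap('side');t=cap('top')
a=s['color'][180:420,200:420]; cv2.imwrite('pics/s4.png',cv2.resize(a[:,:,::-1],None,fx=2.4,fy=2.4,interpolation=2))
for n,c in(('top',t),('side',s)):
    for b in blobs(c,(98,110,50),(125,255,255),30):
        p=pt(c,*b[1])
        if .35<p[0]<.7 and -.15<p[1]<.3: print(n,b[0],b[1].round(1),b[2],p.round(3),ray(c,b[2][0]+b[2][2]/2-.5,b[2][1]+b[2][3]/2-.5,.015 if n=='side' else .03).round(4))
E
```

```text
time: 11.2
eef_pos: [0.5272, -0.0021, 0.0194]
tcp_rot: [[-0.337, 0.941, 0.015], [0.941, 0.337, -0.006], [-0.011, 0.012, -1.0]]
force: [4.1, -8.4, 18.6]
width: 0.388
grip_force: 9.2
top 45 [320.4 220. ] [312 217  18   9] [ 0.638 -0.038  0.006] [ 0.6318 -0.038   0.03  ]
side 64 [295.1 275.1] [292 270   8  11] [ 0.595 -0.032  0.013] [ 0.5932 -0.0307  0.015 ]
side 559 [313.2 296.4] [301 284  26  26] [0.507 0.046 0.029] [0.5184 0.0262 0.015 ]
```

View pics/s4.png

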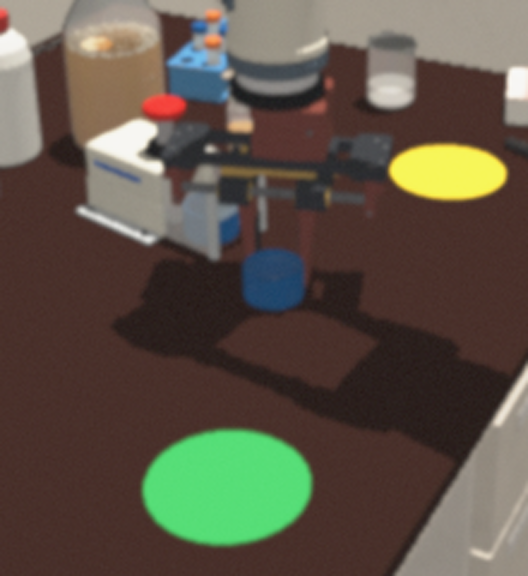

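The cap is cradled at (272,280) in the crop, between the two fingertips and heading for green. I lowered too far, so the tips are rubbing on the bench. I'll back off slightly, raise about 14 mm commanded, then go on.

```bash
python3 -m crank '[[0.07,-0.19,0,0,0.23],[0,0,0.28,0,0.23],[0,0,0.28,0,0.23],[0,0,0,0,0.23],[0,0,0,0,0.23]]'
```

```text
time: 11.8
eef_pos: [0.5233, -0.0043, 0.0263]
tcp_rot: [[-0.337, 0.941, -0.0], [0.941, 0.337, -0.0], [-0.0, -0.0, -1.0]]
force: [0.0, -0.1, 0.1]
width: 0.388
grip_force: 0.1
```

```bash
python3 -m crank '[[-0.08,0.2,0,0,0.23],[-0.15,0.41,0,0,0.23],[-0.15,0.41,0,0,0.23],[-0.15,0.41,0,0,0.23],[-0.15,0.41,0,0,0.23],[-0.15,0.41,0,0,0.23],[-0.15,0.41,0,0,0.23],[-0.15,0.41,0,0,0.23],[-0.15,0.41,0,0,0.23],[-0.15,0.41,0,0,0.23],[-0.15,0.41,0,0,0.23],[-0.15,0.41,0,0,0.23],[-0.15,0.41,0,0,0.23],[-0.15,0.41,0,0,0.23],[-0.15,0.41,0,0,0.23],[-0.15,0.41,0,0,0.23],[-0.15,0.41,0,0,0.23],[-0.15,0.41,0,0,0.23],[-0.08,0.2,0,0,0.23],[0,0,0,0,0.23]]'
python3 - <<'E'
from h import *
s=cap('side')
for b in blobs(s,(98,110,50),(125,255,255),200):
    p=pt(s,*b[1])
    if .35<p[0]<.56 and -.15<p[1]<.35: print(b[0],b[1].round(1),b[2],p.round(3),ray(s,b[2][0]+b[2][2]/2-.5,b[2][1]+b[2][3]/2-.5,.015).round(4))
E
```

```text
time: 13.8
eef_pos: [0.4554, 0.1807, 0.0266]
tcp_rot: [[-0.338, 0.941, -0.0], [0.941, 0.338, 0.0], [0.0, -0.0, -1.0]]
force: [-0.5, 0.3, -0.4]
width: 0.383
grip_force: 0.0
735 [297.2 360. ] [282 345  31  32] [0.455 0.196 0.004] [0.4471 0.2091 0.015 ]
```

```bash
python3 -m crank '[[-0.1,0.25,0,0,0.23],[-0.14,0.35,0,0,0.23],[-0.14,0.35,0,0,0.23],[-0.1,0.23,0,0,0.23],[-0.04,0.1,0,0,0.23],[0,0,0,0,0.23],[0,0,0,0,0.23],[0.07,-0.19,0,0,0.23],[0.13,-0.37,0,0,0.23],[0.13,-0.37,0,0,0.23],[0.13,-0.37,0,0,0.23],[0.13,-0.37,0,0,0.23],[0,0,0.4,0,0.23],[0,0,0.7,0,0.23],[0,0,0.7,0,0.23],[0,0,0.7,0,0.23],[0,-0.7,0.7,0,0.23],[0,-0.7,0,0,0.23],[0,-0.7,0,0,0.23],[0,0,0,0,0.23]]'
python3 - <<'E'
from h import *
s=cap('side');t=cap('top')
for n,c in(('top',t),('side',s)):
  for b in blobs(c,(98,110,50),(125,255,255),30):
    p=pt(c,*b[1])
    if .35<p[0]<.7 and -.15<p[1]<.35: print(n,b[0],b[1].round(1),b[2],p.round(3),ray(c,b[2][0]+b[2][2]/2-.5,b[2][1]+b[2][3]/2-.5,.015 if n=='side' else .03).round(4))
cv2.imwrite('pics/f.png',s['color'][:,:,::-1])
E
```

```text
time: 15.85
eef_pos: [0.4578, 0.1165, 0.1077]
tcp_rot: [[-0.335, 0.942, 0.001], [0.942, 0.335, -0.0], [-0.001, 0.001, -1.0]]
force: [0.0, 0.2, -0.6]
width: 0.387
grip_force: 0.0
top 45 [320.4 220. ] [312 217  18   9] [ 0.637 -0.038  0.009] [ 0.6318 -0.038   0.03  ]
side 60 [294.9 275.4] [292 270   7  11] [ 0.594 -0.029  0.015] [ 0.5942 -0.0302  0.015 ]
side 787 [293.8 373.4] [279 356  31  35] [0.443 0.227 0.003] [0.4356 0.2377 0.015 ]
```

View pics/f.png

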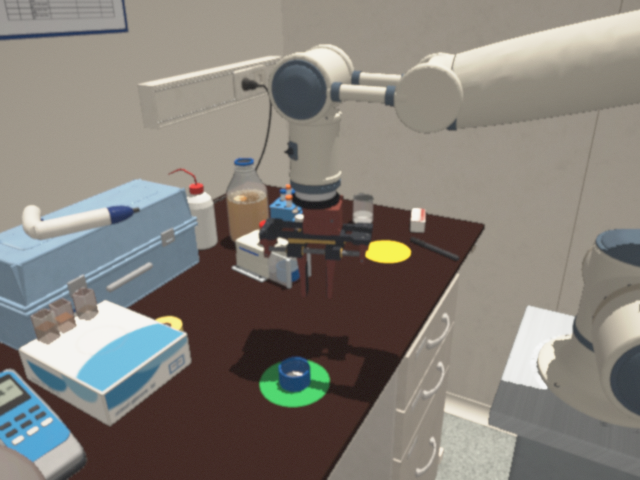

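The cap stands on the green mark at pixel (294,373), about 4 mm from its centre. The gripper is clear and nothing else has moved.

```bash
python3 -c "
from rig import robot
print(robot.job_done())"
```

```text
the job is handed in; nothing more can be done
None
```

The job is handed in: one cap was fed and pushed to about 4 mm from the green mark's centre, the plunger is back up, and the second cap is still in the feeder; the fingertips rubbed on the bench briefly (about 32 N) when I lowered them too far. The hand-in gave no verdict.

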